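# Butter-dish covers back on their own bases

### The job

The covers of the three butter dishes have been mixed up: put each cover on the base of its own colour, turned to match so that it sits right down inside the lip. The bare wooden block is a free spot where a cover can wait meanwhile; keep the covers upright and leave the pepper mill, the jam jar and the egg cup where they stand.

Things in the scene. Friction and masses are not known exactly. Their poses are not given: they have to be found in the camera images.
- white_cover: Loose white butter-dish cover, 0.25 kg, starts in the blue base. Oblong upturned tub: foot flange 134 x 78 mm, body 126 x 70 mm, flat top at 52 mm; on it a bar handle 50 mm long (x), 14 mm thick (y), top at 76 mm: grip it from above, closing along y. Origin: centre of underside; x along the length, z up. Half a turn makes no difference. The covers differ only in colour.
- blue_cover: Loose blue butter-dish cover, 0.25 kg, starts in the yellow base. Oblong upturned tub: foot flange 134 x 78 mm, body 126 x 70 mm, flat top at 52 mm; on it a bar handle 50 mm long (x), 14 mm thick (y), top at 76 mm: grip it from above, closing along y. Origin: centre of underside; x along the length, z up. Half a turn makes no difference. The covers differ only in colour.
- yellow_cover: Loose yellow butter-dish cover, 0.25 kg, starts in the white base. Oblong upturned tub: foot flange 134 x 78 mm, body 126 x 70 mm, flat top at 52 mm; on it a bar handle 50 mm long (x), 14 mm thick (y), top at 76 mm: grip it from above, closing along y. Origin: centre of underside; x along the length, z up. Half a turn makes no difference. The covers differ only in colour.
- white_base: White oblong butter-dish base, 176 x 112 mm, firm, does not slide. A rounded lip 16 mm high surrounds a flat floor 144 x 88 mm, 6 mm above the underside: a cover fits with 5 mm to spare all round when the lengths are parallel, its origin then 6 mm above the base's. Origin: centre of underside; x along the length, z up. The bases differ only in colour.
- blue_base: Blue oblong butter-dish base, 176 x 112 mm, firm, does not slide. A rounded lip 16 mm high surrounds a flat floor 144 x 88 mm, 6 mm above the underside: a cover fits with 5 mm to spare all round when the lengths are parallel, its origin then 6 mm above the base's. Origin: centre of underside; x along the length, z up. The bases differ only in colour.
- yellow_base: Yellow oblong butter-dish base, 176 x 112 mm, firm, does not slide. A rounded lip 16 mm high surrounds a flat floor 144 x 88 mm, 6 mm above the underside: a cover fits with 5 mm to spare all round when the lengths are parallel, its origin then 6 mm above the base's. Origin: centre of underside; x along the length, z up. The bases differ only in colour.
- wood_block: Empty oblong block of dark wood lying flat, 237 x 125 x 24 mm, firm: a free spot for setting a cover down meanwhile. Origin: centre of the underside; x along the 237 mm, z up; its top is 24 mm above the origin.
- pepper_mill: Dark wooden pepper mill, 58 mm wide, 170 mm tall, loose bystander. Origin: centre of the underside.
- jam_jar: Jar of red jam with a yellow lid, 71 mm wide, 110 mm tall, loose bystander. Origin: centre of the underside.
- egg_cup: Turned wooden egg cup, 47 mm wide, 56 mm tall, loose bystander. Origin: centre of the underside.

How it is judged:
By the outcome, as a careful person would: the job done as asked, in the order asked, and still so for the second after the job is handed in, with the robot touching nothing.
It also fails if it takes over 112 s, if anything falls off the work surface, if the arm or the gripper's body presses on something with over 40 N, if the wrist force passes 120 N, or if a joint passes its speed limit or range.

### The arm

A 7-joint arm with a two-finger parallel gripper is mounted at the origin on a cart in front of the work surface, level with it; the furniture and walls round the work are solid. World frame = base frame: x ahead of the robot, y to its left, z up, the work surface at z = 0. Lengths are in m, angles in rad, forces in N, time in s.
With the tool pointing down it reaches from about 0.35 to 0.9 m from the base axis. Payload 8.1 kg.
Tool frame: the origin (TCP) lies at the very end of the fingers, on their centre line; the grasp point (between the pads) lies 19 mm behind it (arm.tcp_to_grasp is the distance from the TCP to the grasp point, in m); z points along the fingers, y is the line along which they close (so a half turn about z gives the same grasp; the last joint's range is limited). The gripper opens to 92 mm and grips with 3 to 60 N. Pads are 19 mm wide; open, the fingers measure 130 mm over their backs; the gripper's body (75 mm by 190 mm) begins 47 mm behind the grasp point.
Start: joints at [1.046, 0.434, 0.025, 1.573, -0.012, 1.134, -0.075], TCP at [0.256, -0.57, 0.227] pointing down, gripper open.
Joint ranges: [-2.62, 2.62], [-0.44, 2.09], [-1.27, 1.32], [0.08, 2.57], [-1.32, 4.46], [0.12, 2], [-2.74, 2.74]. Speed limits (rad/s): [2.22, 2.22, 3.01, 3.01, 3.14, 3.14, 3.14].

### API

Orientations are given as a rotation vector (axis times angle).
In Python, from cell import arm gives the robot as it stands.
- The arm moves only by the shell command python3 nudge.py FILE [FORCE], which reads ROWS from the file FILE. ROWS is 1 to 10 rows, one to a line, with the numbers parted by commas; each row has 5 numbers: dx, dy, dz in units of 50 mm, then a turn about the tool's z in rad, then the opening from 0.0 (shut) to 1.0 (fully open); each row shifts and turns the commanded pose from where the row before left it, along the tool's axes as they then stand; what a row does not reach is not made up. A row lasts 1/10 s, in which the tool goes at most 0.05 m and 0.15 rad, less where a joint would pass 70% of its speed; a pose out of reach is approached as far as the arm can. The fingers move at their own pace and stop on an object; FORCE is the grip in N (left out, the last holds). Time passes only in rows, so rows that do not move let the fingers close. It prints the time, the measured TCP pose, the force, the opening and the grip force at its end. Input that does not fit is refused with a message, and nothing moves.
- arm.observe(): the state, without advancing time (a new reading comes with each control period).
- arm.get_image(name): name is "scene" or "top"; returns a dict with "image" (384x512x3 uint8, blue, green, red), "fx", "fy", "cx", "cy" (pixels), "cam_to_world" (4x4, takes a point from camera to world coordinates). Camera axes: x right, y down, z forward; pixel columns grow to the right and rows downward; lengths in m; the calibration is good to about 2 mm. A picture is of the moment at which its call begins. There is no depth.
- arm.sign_off(): hands the job in; it is judged then, once.
The state is a dict: "clock": time; "joints": joint angles; "dq": joint speeds; "joint_efforts": joint torques, N m; "position": TCP position; "ee_rot": TCP orientation; "force": force on the tool from outside, world axes, zero at the start; "ft_torque": the same for the moment, N m; "width": opening from 0.0 (shut) to 1.0 (fully open); "gripper_force": force on a finger pad.
Only numpy, scipy, OpenCV 4.12 (cv2) and the standard library are available. Lean on these libraries where they do the work, as an engineer would, in place of code of your own. Each camera call takes 0.05 s, during which the arm holds its last target. There are 200 camera calls.

## Working session

There is one attempt and no reset: what is moved stays moved. The work goes in short steps, Python scripts to look and compute and a shell command to move; the robot and the scene stay as the last step left them, time stands still between calls to the robot, and variables do not carry over. Pictures are saved under pics/ and viewed, at most 14 in all, crops included, and the job is handed in when it is done.

```bash
ls; mkdir -p pics; python3 - <<'E'
from cell import arm
import cv2,numpy as np
for n in("scene","top"):
    d=arm.get_image(n);cv2.imwrite(f"pics/{n}0.png",d["image"]);np.savez(f"pics/{n}0.npz",**d)
    print(n,d["fx"],d["fy"],d["cx"],d["cy"],np.round(d["cam_to_world"],3).tolist())
o=arm.observe();print(o["clock"],o["position"],o["ee_rot"],o["width"],arm.tcp_to_grasp)
E
```

```text
cell.py
nudge.py
pics
scene 378.79391208900273 378.79391208900273 258.33530628232086 188.77461901914464 [[-0.839, -0.258, 0.479, -0.016], [-0.544, 0.391, -0.742, 1.011], [0.004, -0.883, -0.469, 0.666], [0.0, 0.0, 0.0, 1.0]]
top 371.1500217647118 371.1500217647118 257.50615892445234 190.53959544705452 [[0.043, -0.974, 0.224, 0.342], [-0.999, -0.042, 0.009, 0.008], [0.001, -0.224, -0.975, 1.248], [0.0, 0.0, 0.0, 1.0]]
0.1 [ 0.25562555 -0.56985473  0.22604337] [-3.07076454e+00 -6.57222370e-01  6.31360723e-04] 0.9987087728772956 0.0188
```

View pics/scene0.png

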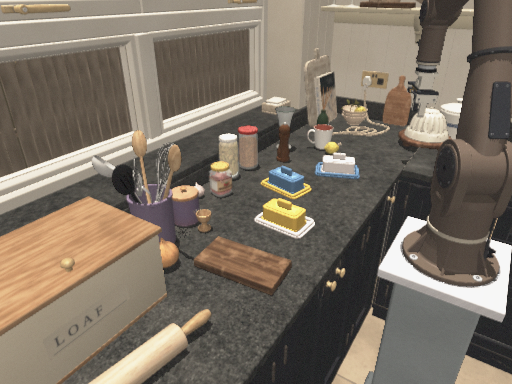

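View pics/top0.png

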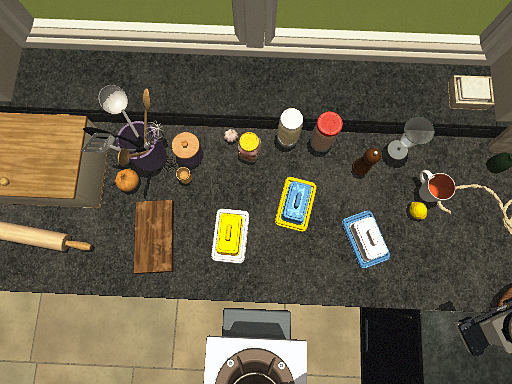

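The scene view shows white-on-blue at (338,163), blue-on-yellow at (287,182), yellow-on-white at (284,216) and the block at (243,263). In the top view these are at (368,239), (297,202), (229,235) and (153,236); the egg cup is at (183,175), the jar at (249,147) and the mill at (370,160).

```bash
cat > h.py <<'E'
import cv2,numpy as np
def load(n): return dict(np.load(f"pics/{n}.npz"))
def ray(d,u,v):
    T=d["cam_to_world"]; r=T[:3,:3]@np.array([(u-d["cx"])/d["fx"],(v-d["cy"])/d["fy"],1]); return T[:3,3],r/np.linalg.norm(r)
def plane(d,u,v,z):
    o,r=ray(d,u,v); return o+r*(z-o[2])/r[2]
def tri(d1,p1,d2,p2):
    o1,r1=ray(d1,*p1);o2,r2=ray(d2,*p2)
    s=np.linalg.lstsq(np.c_[r1,-r2],o2-o1,rcond=None)[0]
    a,b=o1+s[0]*r1,o2+s[1]*r2
    return (a+b)/2,np.linalg.norm(a-b)
def masks(img):
    h=cv2.cvtColor(img,cv2.COLOR_BGR2HSV);H,S,V=[h[...,i].astype(int) for i in range(3)]
    return dict(yellow=(H>18)&(H<35)&(S>140)&(V>80),blue=(H>95)&(H<120)&(S>90)&(V>70),white=(S<60)&(V>130))
def cnt(m,win):
    x0,y0,x1,y1=win; k=np.zeros(m.shape,np.uint8);k[y0:y1,x0:x1]=m[y0:y1,x0:x1]
    c=cv2.findContours(k,cv2.RETR_EXTERNAL,cv2.CHAIN_APPROX_NONE)[0]
    return max(c,key=cv2.contourArea)[:,0,:]
def rect(d,c,z):
    P=np.array([plane(d,u,v,z)[:2] for u,v in c],np.float32)
    (x,y),(w,h),a=cv2.minAreaRect(P*1000)
    if h>w:w,h,a=h,w,a+90
    return round(x),round(y),round(w),round(h),round((a+90)%180-90,1)
E
python3 - <<'E'
from h import *
t,s=load("top0"),load("scene0")
W={'W':(205,200,257,270),'Y':(268,170,324,238),'B':(335,203,397,275)}
m=masks(t["image"])
for k,b,c in(('W','white','yellow'),('Y','yellow','blue'),('B','blue','white')):
    print(k,'base',rect(t,cnt(m[b]|m[c],W[k]),.010),'cover',rect(t,cnt(m[c],W[k]),.05))
h=cv2.cvtColor(t["image"],cv2.COLOR_BGR2HSV)
mb=(h[...,0]<20)&(h[...,1]>70)&(h[...,2]>40)
print('block',rect(t,cnt(mb,(125,190,180,280)),.02))
a=t["image"][185:280,205:400];b=s["image"][145:245,245:375]
a=cv2.resize(a,None,fx=4,fy=4,interpolation=2)
b=cv2.resize(b,None,fx=5,fy=5,interpolation=2)
cv2.imwrite("pics/a.png",a);cv2.imwrite("pics/b.png",b)
E
```

```text
W base (471, 104, 175, 111, -3.5) cover (471, 103, 133, 76, -3.3)
Y base (589, -112, 178, 114, -11.4) cover (584, -109, 136, 74, -12.3)
B base (479, -347, 175, 112, 22.2) cover (476, -344, 130, 87, 22.8)
block (459, 355, 237, 129, 4.9)
```

View pics/a.png

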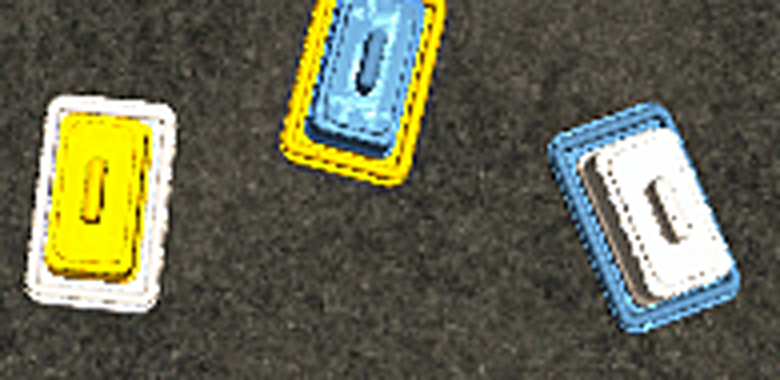

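View pics/b.png

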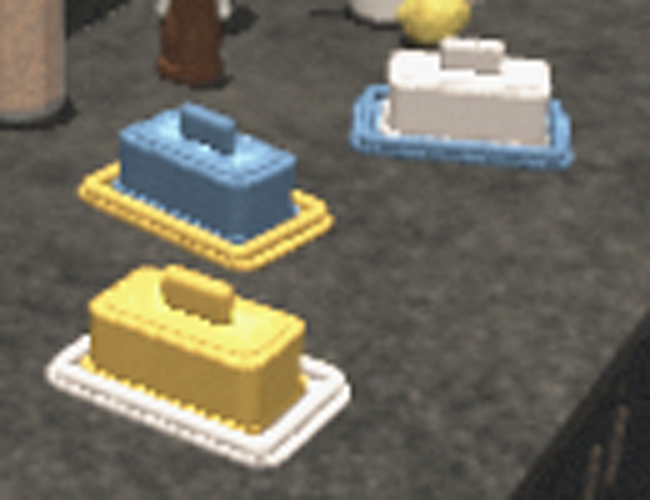

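The crops resolve the handles and base corners clearly. Handle-top centres in the top crop are about (93,184) yellow, (375,55) blue and (668,205) white. In the scene crop they are about (199,279), (210,114) and (472,47). I'll triangulate these and some lip corners.

```bash
python3 - <<'E'
from h import *
t,s=load("top0"),load("scene0")
T=lambda p:(p[0]/4+205-.375,p[1]/4+185-.375)
S=lambda p:(p[0]/5+245-.4,p[1]/5+145-.4)
def pr(n,a,b):
    p,e=tri(t,T(a),s,S(b)); print(n,np.round(p*1000),'gap',round(e*1000,1))
pr('Yh',(93,184),(199,279)); pr('Bh',(375,55),(210,114)); pr('Wh',(668,205),(472,47))
pr('Wbase R',(155,310),(348,390));pr('Wbase L',(50,97),(48,372));pr('Wbase bot',(25,298),(262,465))
pr('Ybase R',(400,186),(332,222));pr('Ybase bot',(283,153),(240,270))
pr('Bbase R',(625,330),(570,160));pr('Bbase L',(550,140),(355,150))
# handle via plane at 76mm, and top face (body) at 52
for n,a in(('Y',(93,184)),('B',(375,55)),('W',(668,205))): print(n,np.round(plane(t,*T(a),.076)*1000))
E
python3 - <<'E'
from h import *
import numpy as np
t,s=load("top0"),load("scene0")
# block corners, bounding by colour in both views
for n,d,w in(('top',t,(125,190,180,280)),('scene',s,(190,232,298,295))):
    h=cv2.cvtColor(d["image"],cv2.COLOR_BGR2HSV)
    c=cnt((h[...,0]<20)&(h[...,1]>70)&(h[...,2]>30),w)
    q=cv2.approxPolyDP(c.reshape(-1,1,2),8,True)[:,0].tolist();print(n,q)
E
```

```text
Yh [475. 105.  81.] gap 5.2
Bh [ 589. -114.   81.] gap 3.8
Wh [ 478. -347.   79.] gap 4.3
Wbase R [386.  56.   3.] gap 2.3
Wbase L [556. 152.   9.] gap 3.8
Wbase bot [391. 163.   6.] gap 2.9
Ybase R [ 496. -145.    4.] gap 0.4
Ybase bot [520. -46.   2.] gap 0.7
Bbase R [ 382. -330.   11.] gap 5.3
Bbase L [ 539. -272.    1.] gap 3.2
Y [478. 107.  76.]
B [ 592. -114.   76.]
W [ 481. -347.   76.]
top [[173, 201], [136, 201], [133, 272], [173, 271]]
scene [[193, 259], [269, 294], [291, 264], [219, 236]]
```

```bash
cat > go.py <<'E'
import sys,numpy as np
from scipy.spatial.transform import Rotation as R
from cell import arm
def go(x,y,z,yaw):
    o=arm.observe();M=R.from_rotvec(o["ee_rot"]).as_matrix()
    cy=np.degrees(np.arctan2(M[1,0],M[0,0]));d=(yaw-cy+90)%180-90 if abs(yaw)<90 else 0
    a=np.radians(cy+d);X=np.array([np.cos(a),np.sin(a),0]);Y=np.array([np.sin(a),-np.cos(a),0])
    p=np.array([x,y,z])/1000-o["position"]
    print('yaw now',round(cy,1),'tilt',np.round(M[:2,2],3),'pos',np.round(o["position"]*1000,1),'q',np.round(o["joints"],2))
    print('TURN',round(-np.radians(d),3),'then dx,dy,dz',np.round([p@X,p@Y,-p[2]],4))
go(*map(float,sys.argv[1:5]))
E
python3 go.py 475 105 180 -3.3
```

```text
yaw now 24.2 tilt [-0.001  0.001] pos [ 255.6 -569.9  226. ] q [ 1.05  0.44  0.02  1.57 -0.01  1.13 -0.08]
TURN 0.479 then dx,dy,dz [ 0.1802 -0.6864  0.046 ]
```

Units first: shifts go in units of 50 mm. So -0.038 m is -0.76, 0.01 m is 0.2.

```bash
echo '0,0,0,0.12,1
0,0,0,0.12,1
0,0,0,0.12,1
0,0,0,0.12,1
0.2,-0.76,0,0,1
0.2,-0.76,0,0,1
0.2,-0.76,0,0,1
0.2,-0.76,0,0,1
0.2,-0.76,0,0,1
0.2,-0.76,0,0,1' > rows.txt && python3 nudge.py rows.txt 25; python3 go.py 475 105 180 -3.3
```

```text
clock: 1.1
position: [0.3291, -0.3444, 0.2266]
ee_rot: [-3.14, 0.092, 0.0]
force: [0.9, -0.2, 0.6]
width: 0.997
gripper_force: 0.0
yaw now -3.3 tilt [-0.  0.] pos [ 329.1 -344.4  226.6] q [ 0.66  0.19  0.04  1.92 -0.01  1.02 -0.92]
TURN -0.001 then dx,dy,dz [ 0.1198 -0.4571  0.0466]
```

```bash
echo '0.24,-0.92,0.1,0,1
0.24,-0.92,0.1,0,1
0.24,-0.92,0.1,0,1
0.24,-0.92,0.1,0,1
0.24,-0.92,0.1,0,1
0.24,-0.92,0.1,0,1
0.24,-0.92,0.1,0,1
0.24,-0.92,0.1,0,1
0.24,-0.92,0.1,0,1
0,0,0,0,1' > rows.txt && python3 nudge.py rows.txt; python3 go.py 475 105 62 -3.3
```

```text
clock: 2.1
position: [0.4618, 0.0678, 0.1813]
ee_rot: [-3.137, 0.078, -0.001]
force: [-0.5, -0.6, 0.4]
width: 1.001
gripper_force: 0.0
yaw now -2.8 tilt [0.    0.003] pos [461.8  67.8 181.3] q [-0.01  0.25 -0.3   1.99  0.09  0.92 -1.97]
TURN 0.008 then dx,dy,dz [ 0.011  -0.0379  0.1193]
```

Converted, 0.02 m is 0.4, -0.019 m is -0.38.

```bash
echo '0.1,-0.38,0,0,1
0.12,-0.38,0,0.008,1
0,0,0.4,0,1
0,0,0.4,0,1
0,0,0.4,0,1
0,0,0,0,1
0,0,0,0,1' > rows.txt && python3 nudge.py rows.txt; python3 go.py 475 105 62 -3.3
python3 - <<'E'
from cell import arm
import cv2,numpy as np
from h import *
for n in("scene","top"):
    d=arm.get_image(n);np.savez(f"pics/{n}1.npz",**d)
a=load("top1")["image"][175:285,170:300];b=load("scene1")["image"][135:245,225:355]
cv2.imwrite("pics/c.png",np.hstack([cv2.resize(i,None,fx=3,fy=3,interpolation=2) for i in(a,b)]))
E
```

```text
clock: 2.8
position: [0.4739, 0.0978, 0.1218]
ee_rot: [3.14, -0.104, -0.002]
force: [0.7, 0.1, 0.1]
width: 1.001
gripper_force: 0.0
yaw now -3.8 tilt [-0.001 -0.   ] pos [473.9  97.8 121.8] q [-0.08  0.35 -0.29  2.02  0.14  0.79 -2.1 ]
TURN -0.009 then dx,dy,dz [ 0.0007 -0.0072  0.0598]
```

View pics/c.png

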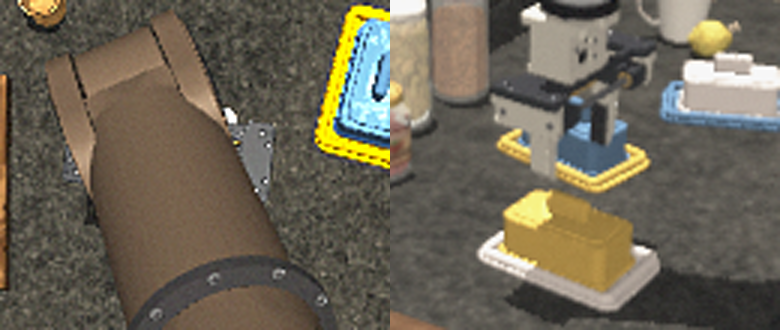

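The arm hides the cover from above. In the scene crop the fingers straddle the handle at about (570,205), clear of it. I'll correct and descend.

```bash
echo '0.02,-0.14,0,-0.009,1
0,0,0.4,0,1
0,0,0.4,0,1
0,0,0.2,0,1
0,0,0.18,0,1
0,0,0,0,1
0,0,0,0,0.5
0,0,0,0,0
0,0,0,0,0
0,0,0,0,0' > rows.txt && python3 nudge.py rows.txt 25; python3 go.py 475 105 62 -3.3
```

```text
clock: 3.9
position: [0.4759, 0.1052, 0.0631]
ee_rot: [-3.14, 0.09, -0.001]
force: [0.3, -0.4, 0.0]
width: 0.698
gripper_force: 0.0
yaw now -3.3 tilt [0.001 0.   ] pos [475.9 105.2  63.1] q [-0.12  0.45 -0.27  2.06  0.19  0.65 -2.15]
TURN 0.0 then dx,dy,dz [-0.0009  0.0002  0.0011]
```

```bash
echo '0,0,0,0,0
0,0,0,0,0
0,0,0,0,0
0,0,0,0,0
0,0,0,0,0
0,0,0,0,0
0,0,0,0,0
0,0,0,0,0
0,0,0,0,0' > rows.txt && python3 nudge.py rows.txt 25; python3 go.py 459 355 140 4.9
```

```text
clock: 4.8
position: [0.4755, 0.105, 0.0626]
ee_rot: [3.14, -0.09, -0.0]
force: [0.6, -0.9, -1.9]
width: 0.153
gripper_force: 25.0
yaw now -3.3 tilt [-0. -0.] pos [475.5 105.   62.6] q [-0.12  0.45 -0.27  2.06  0.19  0.65 -2.15]
TURN -0.143 then dx,dy,dz [ 0.0049 -0.2505 -0.0774]
```

```bash
echo '0,0,-0.2,0,0
0,0,-0.6,0,0
0,0,-0.6,0,0
0,0,-0.6,0,0
0,0,0,-0.07,0
0,0,0,-0.073,0
0,-0.8,0,0,0
0,-0.8,0,0,0
0,-0.8,0,0,0
0,-0.8,0,0,0' > rows.txt && python3 nudge.py rows.txt; python3 go.py 459 355 81 4.9
python3 - <<'E'
from h import *
t,s=load("top0"),load("scene0")
for a,b in(((173,271),(291,264)),((133,272),(269,294)),((136,201),(193,259)),((173,201),(219,236))):
    p,e=tri(t,a,s,b);print(np.round(p*1000),round(e*1000,1))
E
```

```text
clock: 5.8
position: [0.4615, 0.2659, 0.1635]
ee_rot: [-3.139, -0.134, -0.0]
force: [-0.2, 1.3, -2.5]
width: 0.152
gripper_force: 25.0
yaw now 4.9 tilt [0. 0.] pos [461.5 265.9 163.5] q [-0.33  0.38 -0.38  1.85  0.17  0.94 -2.28]
TURN -0.0 then dx,dy,dz [ 0.0051 -0.089   0.0825]
[347. 283.   8.] 1.4
[337. 413.   9.] 0.3
[570. 426.  23.] 0.8
[577. 302.  22.] 2.2
```

Converted, -0.045 m is -0.9, -0.044 m is -0.88.

```bash
echo '0.04,-0.9,0,0,0
0.06,-0.88,0,0,0
0,0,0.6,0,0
0,0,0.6,0,0
0,0,0.24,0,0
0,0,0.12,0,0
0,0,0,0,0
0,0,0,0,0' > rows.txt && python3 nudge.py rows.txt; python3 go.py 459 355 81 4.9
```

```text
clock: 6.6
position: [0.46, 0.354, 0.086]
ee_rot: [-3.138, -0.134, -0.002]
force: [0.2, 0.5, -2.0]
width: 0.151
gripper_force: 25.0
yaw now 4.9 tilt [0.001 0.001] pos [460. 354.  86.] q [-0.5   0.54 -0.36  1.82  0.25  0.82 -2.46]
TURN -0.0 then dx,dy,dz [-0.0009 -0.0011  0.005 ]
```

```bash
echo '0,0,0.06,0,0
0,0,0.04,0,0
0,0,0.02,0,0
0,0,0,0,0' > rows.txt && python3 nudge.py rows.txt; echo '0,0,0,0,0.4
0,0,0,0,0.6
0,0,0,0,0.6
0,0,-0.2,0,0.6
0,0,-0.6,0,0.6
0,0,-0.6,0,0.6
0,0,-0.8,0,0.8' > rows.txt && python3 nudge.py rows.txt;  python3 go.py 478 -347 180 22.5
```

```text
clock: 7.0
position: [0.4598, 0.3539, 0.0805]
ee_rot: [-3.138, -0.134, -0.003]
force: [-3.7, -4.2, 14.7]
width: 0.151
gripper_force: 25.0
clock: 7.7
position: [0.4586, 0.353, 0.1894]
ee_rot: [3.137, 0.135, -0.003]
force: [1.1, 0.1, -0.2]
width: 0.645
gripper_force: 0.0
yaw now 4.9 tilt [-0.002 -0.001] pos [458.6 353.  189.4] q [-0.47  0.43 -0.39  1.71  0.18  1.04 -2.4 ]
TURN -0.307 then dx,dy,dz [-0.2499  0.6542  0.0094]
```

```bash
echo '-0.04,0.6,0,0,0.8
-0.06,0.9,0,0,0.8
-0.06,0.9,0,0,0.8
-0.06,0.9,0,0,0.8
-0.06,0.9,0,0,0.8
-0.06,0.9,0,0,0.8
-0.06,0.9,0,0,0.8
-0.06,0.9,0,0,0.8
-0.06,0.9,0,0,0.8
-0.06,0.9,0,0,0.8' > rows.txt && python3 nudge.py rows.txt;echo '-0.04,0.9,0,-0.1,0.8
0,0,0,-0.1,0.8
0,0,0,-0.1,0.8
0,0,0,0,0.8' > rows.txt && python3 nudge.py rows.txt;  python3 go.py 478 -347 180 22.5
```

```text
clock: 8.7
position: [0.4676, -0.084, 0.1896]
ee_rot: [3.139, 0.135, 0.002]
force: [1.0, 0.0, 0.8]
width: 0.797
gripper_force: 0.0
clock: 9.1
position: [0.4695, -0.1276, 0.1892]
ee_rot: [-3.083, -0.604, -0.001]
force: [0.6, 0.4, -0.6]
width: 0.802
gripper_force: 0.0
yaw now 22.2 tilt [0. 0.] pos [ 469.5 -127.6  189.2] q [ 0.37  0.27 -0.27  1.93  0.09  0.95 -1.12]
TURN -0.006 then dx,dy,dz [-0.0761  0.206   0.0092]
```

```bash
python3 - <<'E'
from cell import arm
from h import *
for n in("scene","top"):
    d=arm.get_image(n);np.savez(f"pics/{n}2.npz",**d)
t=load("top2");m=masks(t["image"])
print('Wbase',rect(t,cnt(m['white'],(205,200,257,275)),.010))
print('Ycover',rect(t,cnt(m['yellow'],(125,190,180,280)),.06))
h=cv2.cvtColor(t["image"],cv2.COLOR_BGR2HSV)
a=t["image"][175:285,120:250];b=load("scene2")["image"][175:285,190:320]
cv2.imwrite("pics/d.png",np.hstack([cv2.resize(i,None,fx=3,fy=3,interpolation=2) for i in(a,b)]))
E
```

```text
Wbase (471, 104, 174, 111, -3.5)
Ycover (456, 353, 135, 87, 4.1)
```

View pics/d.png

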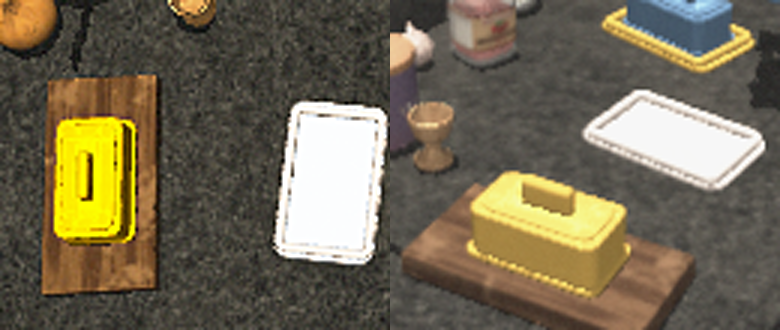

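The yellow cover now sits upright on the block, at about (95,180) in the left crop, and the white base is empty at (330,180). Next is the white cover.

```bash
echo '-0.3,0.82,0,-0.006,1
-0.3,0.82,0,0,1
-0.3,0.82,0,0,1
-0.3,0.82,0,0,1
-0.32,0.84,0,0,1
0,0,0.6,0,1
0,0,0.6,0,1
0,0,0,0,1
0,0,0,0,1' > rows.txt && python3 nudge.py rows.txt;  python3 go.py 478 -347 62 22.5
```

```text
clock: 10.1
position: [0.4779, -0.346, 0.1292]
ee_rot: [-3.081, -0.611, 0.001]
force: [-0.3, -0.3, 0.1]
width: 0.999
gripper_force: 0.0
yaw now 22.4 tilt [-0.001  0.001] pos [ 477.9 -346.   129.2] q [ 0.65  0.48 -0.16  1.76  0.1   0.9  -0.73]
TURN -0.001 then dx,dy,dz [-0.0003  0.0009  0.0672]
```

Converted, 0.03 m is 0.6, 0.02 m is 0.4.

```bash
echo '0,0.02,0.6,0,1
0,0,0.4,0,1
0,0,0.2,0,0.6
0,0,0.14,0,0.6
0,0,0,0,0
0,0,0,0,0
0,0,0,0,0
0,0,0,0,0
0,0,0,0,0
0,0,0,0,0' > rows.txt && python3 nudge.py rows.txt 25; echo '0,0,0,0,0
0,0,0,0,0
0,0,0,0,0
0,0,0,0,0' > rows.txt && python3 nudge.py rows.txt;  python3 go.py 471 104 180 -3.5
```

```text
clock: 11.1
position: [0.4781, -0.3477, 0.0619]
ee_rot: [3.081, 0.611, 0.0]
force: [-0.1, -0.5, 0.7]
width: 0.353
gripper_force: 0.0
clock: 11.5
position: [0.4781, -0.3479, 0.0618]
ee_rot: [3.081, 0.611, 0.0]
force: [0.8, -2.2, -0.1]
width: 0.149
gripper_force: 25.0
yaw now 22.4 tilt [ 0. -0.] pos [ 478.1 -347.9   61.8] q [ 0.65  0.57 -0.15  1.82  0.12  0.76 -0.75]
TURN 0.453 then dx,dy,dz [-0.0347 -0.4507 -0.1182]
```

```bash
echo '0,0,-0.2,0,0
0,0,-0.8,0,0
0,0,-0.8,0,0
0,0,-0.6,0,0
-0.06,-0.4,0,0.113,0
-0.06,-0.6,0,0.113,0
-0.06,-0.8,0,0.113,0
-0.06,-0.8,0,0.114,0
-0.06,-0.9,0,0,0
-0.06,-0.9,0,0,0' > rows.txt && python3 nudge.py rows.txt; python3 go.py 473 104 180 -3.5
```

```text
clock: 12.5
position: [0.4405, -0.1316, 0.1822]
ee_rot: [3.14, -0.097, -0.0]
force: [1.7, 0.4, -2.8]
width: 0.148
gripper_force: 25.0
yaw now -3.5 tilt [-0. -0.] pos [ 440.5 -131.6  182.2] q [ 0.32  0.23 -0.17  2.01  0.05  0.91 -1.51]
TURN -0.001 then dx,dy,dz [ 0.0181 -0.2371  0.0022]
```

Converted, -0.04 m is -0.8, -0.037 m is -0.74.

```bash
echo '0.06,-0.8,0,0,0
0.06,-0.8,0,0,0
0.06,-0.8,0,0,0
0.06,-0.8,0,0,0
0.06,-0.8,0,0,0
0.06,-0.74,0,0,0
0,0,0.6,0,0
0,0,0.6,0,0
0,0,0.4,0,0
0,0,0,0,0' > rows.txt && python3 nudge.py rows.txt; python3 go.py 473 104 62 -3.5
python3 - <<'E'
from cell import arm
from h import *
for n in("scene","top"):
    d=arm.get_image(n);np.savez(f"pics/{n}3.npz",**d)
t=load("top3");m=masks(t["image"])
print('Bbase',rect(t,cnt(m['blue'],(335,203,397,275)),.010))
cv2.imwrite("pics/e.png",cv2.resize(load("scene3")["image"][145:245,225:345],None,fx=5,fy=5,interpolation=2))
E
```

```text
clock: 13.5
position: [0.4715, 0.1016, 0.0998]
ee_rot: [3.138, -0.095, -0.008]
force: [-0.1, 0.4, -2.5]
width: 0.151
gripper_force: 25.0
yaw now -3.5 tilt [-0.005 -0.002] pos [471.5 101.6  99.8] q [-0.1   0.39 -0.28  2.04  0.16  0.74 -2.11]
TURN 0.0 then dx,dy,dz [ 0.0013 -0.0025  0.0378]
Bbase (479, -346, 174, 111, 22.3)
```

View pics/e.png

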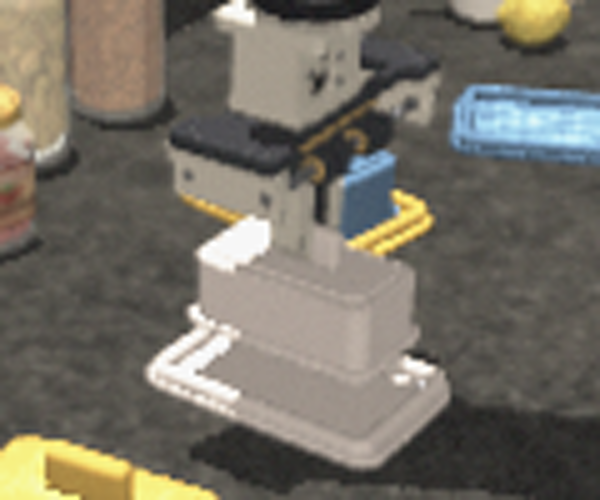

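```bash
python3 - <<'E'
from h import *
s=load("scene3")
S=lambda p:(p[0]/5+225-.4,p[1]/5+145-.4)
P=lambda n,p,z:print(n,np.round(plane(s,*S(p),z)*1000))
P('handle R end',(345,238),.120)
P('flange R',(419,338),.045);P('flange L',(188,312),.046);P('flange bot',(362,382),.045)
P('top R',(413,268),.094);P('top bot',(362,305),.094);P('top L',(198,252),.094)
P('base R',(450,385),.010);P('base L',(148,372),.010);P('base bot',(365,468),.008)
t,s0=load("top0"),load("scene0")
# base lip in the original scene view for reference
E
```

```text
handle R end [441. 105. 120.]
flange R [403.  72.  45.]
flange L [540. 126.  46.]
flange bot [409. 137.  45.]
top R [410.  74.  94.]
top bot [415. 131.  94.]
top L [531. 129.  94.]
base R [384.  60.  10.]
base L [553. 153.  10.]
base bot [388. 167.   8.]
```

The held white cover is centred on the tool, with its flange centre at (471,99) mm. Its base is centred near (470,105).

```bash
echo '0,-0.04,0.2,0,0
0,0,0,0,0
0,0,0,0,0' > rows.txt && python3 nudge.py rows.txt; python3 go.py 471 105 63 -3.5
```

```text
clock: 13.9
position: [0.4741, 0.1042, 0.0921]
ee_rot: [-3.14, 0.096, -0.001]
force: [-0.4, -0.8, -2.2]
width: 0.148
gripper_force: 25.0
yaw now -3.5 tilt [0. 0.] pos [474.1 104.2  92.1] q [-0.11  0.4  -0.28  2.04  0.16  0.72 -2.12]
TURN -0.0 then dx,dy,dz [-0.0031 -0.0006  0.0291]
```

Converted, 0.003 m is 0.06, -0.001 m is -0.02.

```bash
echo '-0.05,-0.02,0,0,0
0,0,0.3,0,0
0,0,0.16,0,0
0,0,0.06,0,0
0,0,0.04,0,0
0,0,0,0,0
0,0,0,0,0' > rows.txt && python3 nudge.py rows.txt; python3 go.py 471 105 62 -3.5
```

```text
clock: 14.6
position: [0.4718, 0.1054, 0.064]
ee_rot: [-3.14, 0.096, -0.001]
force: [-0.4, -0.6, -2.9]
width: 0.153
gripper_force: 25.0
yaw now -3.5 tilt [0. 0.] pos [471.8 105.4  64. ] q [-0.12  0.44 -0.27  2.07  0.19  0.65 -2.15]
TURN -0.0 then dx,dy,dz [-0.0007  0.0004  0.002 ]
```

```bash
echo '0,0,0.04,0,0
0,0,0.02,0,0
0,0,0,0,0' > rows.txt && python3 nudge.py rows.txt; echo '0,0,0,0,0.4
0,0,0,0,0.6
0,0,0,0,0.6
0,0,-0.2,0,0.6
0,0,-0.6,0,0.6
0,0,-0.8,0,0.6
0,0,-0.8,0,0.8' > rows.txt && python3 nudge.py rows.txt;  python3 go.py 589 -114 180 -12
```

```text
clock: 14.9
position: [0.4719, 0.1053, 0.0617]
ee_rot: [3.14, -0.096, 0.002]
force: [-3.3, -0.6, 12.4]
width: 0.152
gripper_force: 25.0
clock: 15.6
position: [0.471, 0.1053, 0.1825]
ee_rot: [-3.14, 0.096, 0.001]
force: [0.8, 0.3, 0.4]
width: 0.645
gripper_force: 0.0
yaw now -3.5 tilt [-0.001  0.   ] pos [471.  105.3 182.5] q [-0.08  0.27 -0.31  1.95  0.1   0.93 -2.07]
TURN 0.148 then dx,dy,dz [0.161  0.19   0.0025]
```

Seated: contact came at the expected height. Next is the blue cover.

Converted, 0.032 m is 0.64, 0.031 m is 0.62.

```bash
echo '0,0,0,0.074,0.8
0,0,0,0.074,0.8
0.52,0.62,0,0,0.8
0.54,0.64,0,0,0.8
0.54,0.64,0,0,0.8
0.54,0.64,0,0,0.8
0.54,0.64,0,0,0.8
0.54,0.62,0,0,0.8
0,0,0.6,0,0.8
0,0,0,0,0.8' > rows.txt && python3 nudge.py rows.txt;echo '0,0,0,0,0.8
0,0,0,0,0.8' > rows.txt && python3 nudge.py rows.txt; python3 go.py 589 -114 62 -12
python3 - <<'E'
from cell import arm
from h import *
for n in("scene","top"):
    d=arm.get_image(n);np.savez(f"pics/{n}4.npz",**d)
a=load("top4")["image"][175:285,190:320];b=load("scene4")["image"][135:245,235:365]
cv2.imwrite("pics/f.png",np.hstack([cv2.resize(i,None,fx=3,fy=3,interpolation=2) for i in(a,b)]))
E
```

```text
clock: 16.6
position: [0.5874, -0.1151, 0.1481]
ee_rot: [-3.124, 0.332, 0.009]
force: [-0.8, 0.4, -0.0]
width: 0.797
gripper_force: 0.0
clock: 16.8
position: [0.5898, -0.1127, 0.1521]
ee_rot: [-3.124, 0.325, -0.002]
force: [-0.1, 0.4, -0.0]
width: 0.797
gripper_force: 0.0
yaw now -11.9 tilt [0.001 0.   ] pos [ 589.8 -112.7  152.1] q [ 0.22  0.47 -0.17  1.72  0.09  0.96 -1.76]
TURN 0.002 then dx,dy,dz [-0.0006  0.0015  0.0901]
```

View pics/f.png

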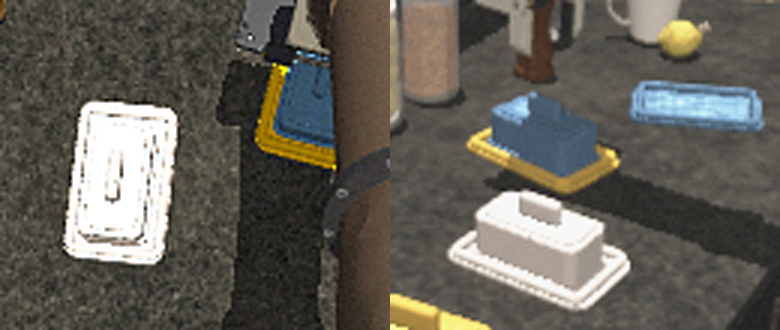

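The white cover sits flat inside the white base at (540,245) in the right crop. The fingers are above the blue handle.

Converted, 0.03 m is 0.6, 0.02 m is 0.4.

```bash
echo '-0.02,0.02,0.6,0.003,0.8
0,0,0.6,0,0.8
0,0,0.4,0,0.6
0,0,0.2,0,0.6
0,0,0,0,0.3
0,0,0,0,0
0,0,0,0,0
0,0,0,0,0
0,0,0,0,0
0,0,0,0,0' > rows.txt && python3 nudge.py rows.txt 25; echo '0,0,0,0,0
0,0,0,0,0
0,0,0,0,0' > rows.txt && python3 nudge.py rows.txt;  python3 go.py 479 -347 180 22.3
```

```text
clock: 17.9
position: [0.5886, -0.1147, 0.0612]
ee_rot: [-3.124, 0.333, -0.001]
force: [0.5, 1.5, -0.4]
width: 0.147
gripper_force: 0.6
clock: 18.2
position: [0.5886, -0.1147, 0.0611]
ee_rot: [-3.124, 0.333, -0.001]
force: [-0.8, 1.9, 5.6]
width: 0.15
gripper_force: 25.0
yaw now -12.2 tilt [0.001 0.   ] pos [ 588.6 -114.7   61.1] q [ 0.21  0.58 -0.16  1.8   0.12  0.77 -1.79]
TURN -0.601 then dx,dy,dz [-0.1895  0.1734 -0.1189]
```

Converted, -0.04 m is -0.8, -0.03 m is -0.6.

```bash
echo '0,0,-0.2,0,0
0,0,-0.8,0,0
0,0,-0.8,0,0
0,0,-0.6,0,0
0,0,0,-0.12,0
0,0,0,-0.12,0
0,0,0,-0.12,0
0,0,0,-0.12,0
0,0,0,-0.12,0
0,0,0,0,0' > rows.txt && python3 nudge.py rows.txt;echo '-0.54,0.5,0,0,0
-0.54,0.5,0,0,0
-0.54,0.5,0,0,0
-0.54,0.5,0,0,0
-0.54,0.5,0,0,0
-0.54,0.5,0,0,0
-0.54,0.48,0,0,0
0,0,0.8,0,0
0,0,0.7,0,0
0,0,0,0,0' > rows.txt && python3 nudge.py rows.txt; echo '0,0,0,0,0
0,0,0,0,0' > rows.txt && python3 nudge.py rows.txt; python3 go.py 479 -347 61 22.3
python3 - <<'E'
from cell import arm
from h import *
for n in("scene","top"):
    d=arm.get_image(n);np.savez(f"pics/{n}5.npz",**d)
t=load("top5");m=masks(t["image"])
print('Ybase',rect(t,cnt(m['yellow'],(268,165,324,238)),.010))
cv2.imwrite("pics/g.png",cv2.resize(load("scene5")["image"][120:200,290:390],None,fx=6,fy=6,interpolation=2))
E
```

```text
clock: 19.2
position: [0.5877, -0.1151, 0.1805]
ee_rot: [-3.082, -0.607, 0.002]
force: [-0.5, -0.1, -3.5]
width: 0.15
gripper_force: 25.0
clock: 20.2
position: [0.4755, -0.3459, 0.1015]
ee_rot: [-3.078, -0.598, 0.011]
force: [-1.3, 0.9, -2.9]
width: 0.151
gripper_force: 25.0
clock: 20.4
position: [0.4805, -0.3477, 0.1077]
ee_rot: [3.081, 0.604, 0.003]
force: [1.5, -0.2, -3.5]
width: 0.149
gripper_force: 25.0
yaw now 22.2 tilt [ 0.002 -0.001] pos [ 480.5 -347.7  107.7] q [ 0.71  0.52 -0.25  1.77  0.16  0.87 -0.79]
TURN -0.002 then dx,dy,dz [-0.0012 -0.0012  0.0467]
Ybase (588, -112, 175, 112, -12.1)
```

View pics/g.png

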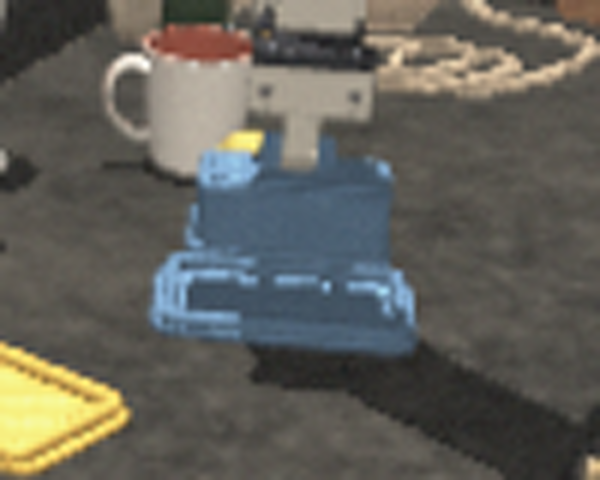

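The blue cover is held level above the blue base, with the fingers centred on the handle at (300,150) in the crop. I'll lower it.

Converted, 0.02 m is 0.4, 0.01 m is 0.2.

```bash
echo '-0.02,-0.02,0.2,-0.002,0
0,0,0.4,0,0
0,0,0.16,0,0
0,0,0.08,0,0
0,0,0.04,0,0
0,0,0,0,0
0,0,0,0,0' > rows.txt && python3 nudge.py rows.txt; python3 go.py 479 -347 61 22.3
```

```text
clock: 21.2
position: [0.4782, -0.347, 0.0623]
ee_rot: [3.082, 0.608, 0.001]
force: [-0.4, -0.6, -3.8]
width: 0.147
gripper_force: 25.0
yaw now 22.3 tilt [ 0.001 -0.001] pos [ 478.2 -347.    62.3] q [ 0.7   0.57 -0.23  1.81  0.18  0.77 -0.81]
TURN 0.0 then dx,dy,dz [0.0007 0.0003 0.0013]
```

```bash
echo '0,0,0.02,0,0
0,0,0.02,0,0
0,0,0,0,0' > rows.txt && python3 nudge.py rows.txt; echo '0,0,0,0,0.4
0,0,0,0,0.6
0,0,0,0,0.6
0,0,-0.2,0,0.6
0,0,-0.6,0,0.6
0,0,-0.8,0,0.6
0,0,-1,0,0.6' > rows.txt && python3 nudge.py rows.txt;  python3 go.py 459 353 185 4.9
```

```text
clock: 21.5
position: [0.4782, -0.347, 0.061]
ee_rot: [3.081, 0.608, 0.001]
force: [-3.5, 1.1, 8.2]
width: 0.152
gripper_force: 25.0
clock: 22.2
position: [0.4769, -0.3462, 0.1905]
ee_rot: [-3.08, -0.608, 0.003]
force: [0.8, -0.8, 0.3]
width: 0.598
gripper_force: 0.0
yaw now 22.3 tilt [-0.002  0.002] pos [ 476.9 -346.2  190.5] q [ 0.72  0.43 -0.26  1.69  0.12  1.04 -0.76]
TURN 0.304 then dx,dy,dz [ 0.0419 -0.6981  0.0055]
```

Converted, -0.045 m is -0.9, -0.04 m is -0.8.

```bash
echo '0,0,0,0.1,0.8
0,0,0,0.1,0.8
0,0,0,0.104,0.8
0.06,-0.8,0,0,0.8
0.06,-0.9,0,0,0.8
0.06,-0.9,0,0,0.8
0.06,-0.9,0,0,0.8
0.06,-0.9,0,0,0.8
0.06,-0.9,0,0,0.8
0.06,-0.9,0,0,0.8' > rows.txt && python3 nudge.py rows.txt;echo '0.06,-0.9,0,0,0.8
0.06,-0.9,0,0,0.8
0.06,-0.9,0,0,0.8
0.06,-0.9,0,0,0.8
0.06,-0.9,0,0,0.8
0.06,-0.9,0,0,0.8
0.06,-0.9,0,0,0.8
0,-0.8,0,0,0.8
0,0,0,0,0.8
0,0,0,0,0.8' > rows.txt && python3 nudge.py rows.txt; python3 go.py 460 354 81 4.9
```

```text
clock: 23.2
position: [0.4721, -0.0344, 0.1906]
ee_rot: [3.138, 0.134, 0.002]
force: [0.8, -0.2, -1.0]
width: 0.806
gripper_force: 0.0
clock: 24.2
position: [0.4622, 0.3204, 0.1901]
ee_rot: [-3.138, -0.138, 0.0]
force: [0.5, -0.3, 0.8]
width: 0.801
gripper_force: 0.0
yaw now 5.0 tilt [-0.  0.] pos [462.2 320.4 190.1] q [-0.37  0.41 -0.45  1.75  0.21  1.03 -2.38]
TURN 0.003 then dx,dy,dz [ 0.0006 -0.0337  0.1091]
```

Converted, -0.034 m is -0.68, 0.03 m is 0.6.

```bash
echo '0,-0.68,0,0.003,0.8
0,0,0.6,0,0.8
0,0,0.6,0,0.8
0,0,0.4,0,0.7
0,0,0,0,0.7
0,0,0,0,0.7' > rows.txt && python3 nudge.py rows.txt; python3 go.py 460 354 81 4.9
python3 - <<'E'
from cell import arm
from h import *
for n in("scene","top"):
    d=arm.get_image(n);np.savez(f"pics/{n}6.npz",**d)
a=load("top6")["image"][185:285,300:420];b=load("scene6")["image"][140:290,220:370]
cv2.imwrite("pics/i.png",np.hstack([cv2.resize(a,(390,325),interpolation=2),cv2.resize(b,(325,325),interpolation=2)]))
E
```

```text
clock: 24.8
position: [0.4605, 0.3522, 0.1104]
ee_rot: [3.138, 0.127, 0.0]
force: [0.3, -0.1, 0.7]
width: 0.703
gripper_force: 0.0
yaw now 4.7 tilt [ 0.    -0.001] pos [460.5 352.2 110.4] q [-0.44  0.52 -0.43  1.79  0.27  0.89 -2.48]
TURN -0.004 then dx,dy,dz [-0.0003 -0.0019  0.0294]
```

View pics/i.png

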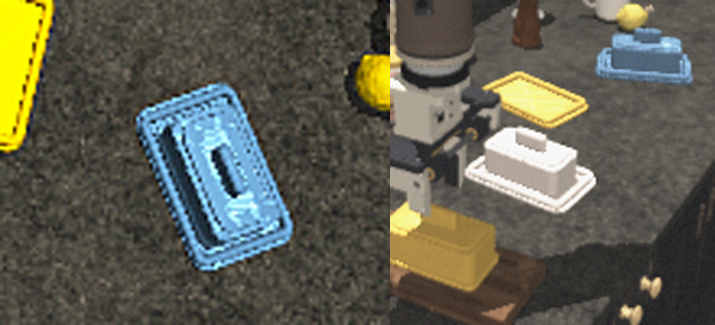

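The blue cover is down inside the blue base at (215,180) in the left crop. White is also good, and the gripper is over yellow. I'll grip it now.

Converted, 0.015 m is 0.3, 0.01 m is 0.2.

```bash
echo '0,-0.02,0.3,-0.004,0.7
0,0,0.2,0,0.6
0,0,0.08,0,0.6
0,0,0,0,0.3
0,0,0,0,0
0,0,0,0,0
0,0,0,0,0
0,0,0,0,0
0,0,0,0,0
0,0,0,0,0' > rows.txt && python3 nudge.py rows.txt 25; echo '0,0,0,0,0
0,0,0,0,0' > rows.txt && python3 nudge.py rows.txt;  python3 go.py 589 -112 180 -12
```

```text
clock: 25.9
position: [0.4598, 0.3541, 0.0808]
ee_rot: [3.139, 0.136, 0.0]
force: [-0.8, -0.8, 0.6]
width: 0.149
gripper_force: 25.0
clock: 26.1
position: [0.4598, 0.3541, 0.0808]
ee_rot: [3.138, 0.136, 0.0]
force: [-0.3, -0.5, 1.4]
width: 0.154
gripper_force: 25.0
yaw now 5.0 tilt [ 0. -0.] pos [459.8 354.1  80.8] q [-0.46  0.56 -0.41  1.82  0.3   0.83 -2.5 ]
TURN 0.296 then dx,dy,dz [ 0.2233  0.4291 -0.0992]
```

Converted, 0.039 m is 0.78, -0.05 m is -1.

```bash
echo '0,0,-0.2,0,0
0,0,-0.8,0,0
0,0,-1,0,0
0,0,0,0.1,0
0,0,0,0.1,0
0,0,0,0.096,0
0.4,0.78,0,0,0
0.4,0.78,0,0,0
0.4,0.78,0,0,0
0.4,0.78,0,0,0' > rows.txt && python3 nudge.py rows.txt;echo '0.4,0.78,0,0,0
0.4,0.78,0,0,0
0.4,0.78,0,0,0
0.4,0.78,0,0,0
0.4,0.78,0,0,0
0.4,0.78,0,0,0
0.4,0.78,0,0,0
0,0,0.6,0,0
0,0,0.6,0,0
0,0,0,0,0' > rows.txt && python3 nudge.py rows.txt; echo '0,0,0,0,0
0,0,0,0,0' > rows.txt && python3 nudge.py rows.txt; python3 go.py 589 -112 62 -12
```

```text
clock: 27.1
position: [0.5056, 0.1836, 0.1812]
ee_rot: [-3.124, 0.327, -0.0]
force: [1.2, -0.1, -1.9]
width: 0.151
gripper_force: 25.0
clock: 28.1
position: [0.5828, -0.111, 0.1174]
ee_rot: [-3.124, 0.328, 0.011]
force: [-0.8, -0.5, -2.4]
width: 0.155
gripper_force: 25.0
clock: 28.3
position: [0.587, -0.1107, 0.1226]
ee_rot: [-3.124, 0.327, -0.004]
force: [1.8, 0.1, -2.2]
width: 0.147
gripper_force: 25.0
yaw now -11.9 tilt [ 0.002 -0.   ] pos [ 587.  -110.7  122.6] q [ 0.27  0.51 -0.24  1.75  0.15  0.9  -1.82]
TURN 0.001 then dx,dy,dz [0.0023 0.0009 0.0606]
```

Converted, 0.03 m is 0.6, 0.001 m is 0.02.

```bash
echo '0.02,0.02,0.6,0,0
0,0,0,0,0
0,0,0,0,0
0,0,0,0,0' > rows.txt && python3 nudge.py rows.txt; python3 go.py 589 -112 62 -12
python3 - <<'E'
from cell import arm
from h import *
d=arm.get_image("scene");np.savez("pics/scene7.npz",**d)
cv2.imwrite("pics/j.png",cv2.resize(d["image"][125:215,240:340],None,fx=6,fy=6,interpolation=2))
E
```

```text
clock: 28.7
position: [0.5876, -0.1122, 0.0924]
ee_rot: [3.124, -0.328, 0.003]
force: [0.4, -0.0, -2.1]
width: 0.15
gripper_force: 25.0
yaw now -12.0 tilt [ 0.002 -0.   ] pos [ 587.6 -112.2   92.4] q [ 0.26  0.54 -0.23  1.77  0.16  0.84 -1.83]
TURN 0.0 then dx,dy,dz [ 0.0014 -0.0005  0.0304]
```

View pics/j.png

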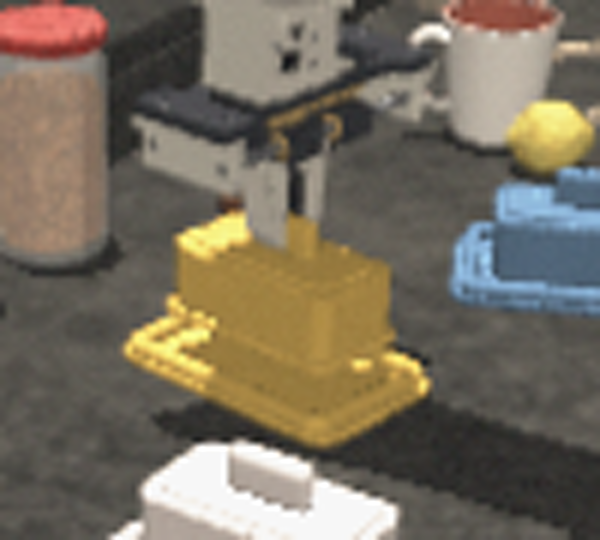

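The yellow cover is held above its base. Its top corners are at (177,240) and (388,265), and the base corners at (125,347) and (430,385).

```bash
python3 - <<'E'
from h import *
s=load("scene7")
S=lambda p:(p[0]/6+240-.4,p[1]/6+125-.4)
P=lambda p,z:plane(s,*S(p),z)*1000
print('top',np.round((P((177,240),.086)+P((388,266),.086))/2),'flange',np.round((P((167,300),.038)+P((393,338),.038))/2),'base',np.round((P((125,347),.01)+P((430,383),.01))/2))
E
```

```text
top [ 585. -110.   86.] flange [ 588. -115.   38.] base [ 584. -108.   10.]
```

Converted, 0.015 m is 0.3, 0.008 m is 0.16.

```bash
echo '0,0,0.3,0,0
0,0,0.16,0,0
0,0,0.08,0,0
0,0,0.04,0,0
0,0,0,0,0
0,0,0,0,0' > rows.txt && python3 nudge.py rows.txt; python3 go.py 588 -112 62 -12
```

```text
clock: 29.35
position: [0.5867, -0.1124, 0.0628]
ee_rot: [3.124, -0.328, 0.001]
force: [-2.9, -0.3, 6.5]
width: 0.149
gripper_force: 25.0
yaw now -12.0 tilt [ 0. -0.] pos [ 586.7 -112.4   62.8] q [ 0.26  0.58 -0.23  1.8   0.18  0.78 -1.84]
TURN 0.0 then dx,dy,dz [ 0.0012 -0.0007  0.0008]
```

Converted, -0.04 m is -0.8, -0.03 m is -0.6.

```bash
echo '0,0,0,0,0.4
0,0,0,0,0.6
0,0,0,0,0.6
0,0,-0.2,0,0.6
0,0,-0.6,0,0.6
0,0,-0.8,0,0.6
0,0,-0.8,0,0.6
0,0,0,0,0.6' > rows.txt && python3 nudge.py rows.txt; echo '-0.6,-0.6,0,0,0.6
-0.6,-0.6,0,0,0.6
-0.6,-0.6,0,0,0.6
-0.6,-0.6,0,0,0.6
-0.4,-0.8,0,0,0.6
-0.4,-0.8,0,0,0.6
0,-0.8,0,0,0.6
0,-0.8,0,0,0.6
0,-0.8,0,0,0.6
0,0,0,0,0.6' > rows.txt && python3 nudge.py rows.txt
python3 - <<'E'
from cell import arm
from h import *
for n in("scene","top"):
    d=arm.get_image(n);np.savez(f"pics/{n}8.npz",**d)
a=load("top8")["image"][100:285,160:410];b=load("scene8")["image"][110:250,190:370]
cv2.imwrite("pics/k.png",np.hstack([cv2.resize(a,(400,296),interpolation=2),cv2.resize(b,(381,296),interpolation=2)]))
E
```

```text
clock: 30.15
position: [0.5901, -0.1124, 0.1883]
ee_rot: [3.124, -0.328, 0.016]
force: [0.4, 0.9, -0.9]
width: 0.602
gripper_force: 0.0
clock: 31.15
position: [0.4963, 0.2405, 0.1823]
ee_rot: [-3.121, 0.317, -0.001]
force: [-0.4, -0.5, 0.0]
width: 0.599
gripper_force: 0.0
```

View pics/k.png

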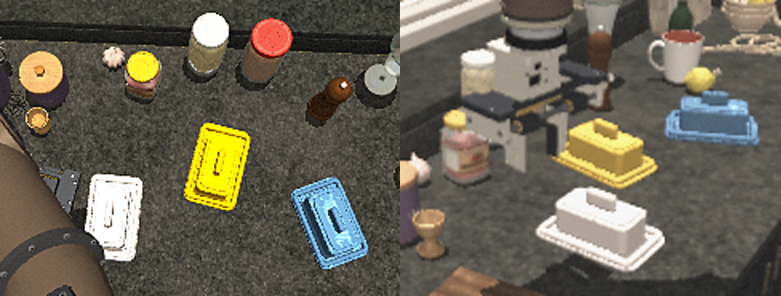

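All three covers sit squarely in their own bases: white at (113,218), yellow at (217,165) and blue at (333,222) in the left crop. The mill, jar and egg cup have not moved. I'm handing in.

```bash
python3 -c "
from cell import arm
print(arm.sign_off())"
```

```text
the job is handed in; nothing more can be done
None
```

The job is handed in at about 31 s on the robot clock: each cover sits inside the lip of its own-colour base, and the pepper mill, jam jar and egg cup stand where they were.

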